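Level a crooked plate shaker with a wedge

ROBOT

A 6-joint arm with a two-finger parallel gripper is mounted at the origin on the work surface. World frame = base frame: x ahead of the robot, y to its left, z up, the work surface at z = 0. Lengths are in m, angles in rad, forces in N, time in s.
With the tool pointing down it reaches from about 0.275 to 0.975 m from the base axis. Payload 8.4 kg.
Tool frame: the origin (TCP) lies where the fingers leave the gripper's body, on its centre line; the fingertips stand 88 mm ahead of it and the grasp point (between the pads) lies 69 mm ahead of it; z points along the fingers, y is the line along which they close (so a half turn about z gives the same grasp; the last joint's range is limited). The gripper opens to 92 mm and grips with 3 to 60 N. Pads are 20 mm wide; open, the fingers measure 128 mm over their backs; the gripper's body (75 mm by 189 mm) begins 69 mm behind the grasp point.
Start: joints at [-1.198, 0.353, 1.633, -0, 1.155, -0.002], TCP at [0.229, -0.582, 0.303] pointing down, gripper open.
Joint ranges: [-2.63, 2.63], [-0.92, 2.1], [0.06, 2.66], [-1.3, 4.44], [0, 2.69], [-3.02, 3.02]. Speed limits (rad/s): [2.22, 2.22, 2.79, 3.14, 3.14, 3.14].

INTERFACE

Orientations are given as a unit quaternion [w, x, y, z].
In Python, from rig import monitor, cams, env gives the robot as it stands.
- The arm moves only by the tool arm_command, never from a script. Its argument "increments" is a list of rows, each an object of numbers: "tx", "ty", "tz": the shift along the world's x, y, z in mm; "wx", "wy", "wz": the turn, a rotation vector about the world's x, y, z in rad; "jaw": the finger opening in mm, from 0 to 91.9. A call has 1 to 5 rows; each row is the pose to reach, as a shift and turn from the pose commanded when the call began; what a row does not reach only later rows make up. A row lasts 1/12 s, in which the tool goes at most 41.7 mm and 7.16 degrees, less where a joint would pass 70% of its speed; a pose out of reach is approached as far as the arm can. A call with a gripper value outside its range is refused whole. The fingers move at their own pace and stop on an object; "force" is the grip in N (left out, the last holds). Time passes only in rows, so rows that repeat a pose let the fingers close. It gives the time, the measured TCP pose, the force, the opening and the grip force at its end, in the units of the state.
- monitor.sense(): the state, without advancing time (a new reading comes with each control period).
- cams.get_image(name): name is "scene" or "top"; returns a dict with "image" (400x640x3 uint8, blue, green, red), "camera_matrix" (3x3 intrinsics, pixels), "k1" (the pictures are not rectified: a ray, as slopes to the right and down, at radius r is drawn at 1 + k1 r^2 times it, then the intrinsics apply), "camera_from_world" (4x4, takes a point from world to camera coordinates). Camera axes: x right, y up, looking along -z (the intrinsics and any distortion apply to the point x, -y, -z); pixel columns grow to the right and rows downward; lengths in m; the calibration is good to about 2 mm. A picture is of the moment at which its call begins. There is no depth.
- env.finish_job(): hands the job in; it is judged then, once.
The state is a dict: "clock": time; "joint_positions": joint angles; "qvel": joint speeds; "effort": joint torques, N m; "tool_pos": TCP position; "orientation": TCP orientation; "force": force on the tool from outside, world axes, zero at the start; "ft_torque": the same for the moment, N m; "opening": opening from 0.0 (shut) to 1.0 (fully open); "grip_force": force on a finger pad.
Only numpy, scipy, OpenCV 4.12 (cv2) and the standard library are available. Lean on these libraries where they do the work, as an engineer would, in place of code of your own. Each camera call takes 0.05 s, during which the arm holds its last target. There are 200 camera calls.

TASK

The plate shaker has lost the vibration pad from under its front left foot and stands crooked. Pick up the aluminium wedge with the orange hand block and slide it, thin end first, under the shaker's left side at the red tape, pushing gently until the shaker sits level and stands firm, resting on the wedge and on all three pads at once, then let go of the wedge. Stop as soon as it bears: do not force the wedge, do not shove the shaker along or press on it with the hand, and leave the plate on it and the things around it where they are.

Things in the scene. Friction and masses are not known exactly. Their poses are not given: they have to be found in the camera images.
- wedge_grip (a point): centre of the orange hand block of the wedge, where it is to be gripped across its 32 mm width (the block is 55 mm long, 32 mm wide and 36 mm high from the bench); 46 mm behind the wedge's origin, 117.5 mm behind the nose, 18 mm up; its axes are the wedge's
- wedge_nose (a point): middle of the thin front end of the wedge, 2 mm above its underside; its axes are the wedge's. With the nose about 35 mm under the edge the taper meets it and the push rises by 2 to 4 N (not yet level); it then stays even while the shaker is lifted, until the nose is 45 to 80 mm in
- wedge: loose aluminium wedge lying flat, 143 mm long, 32 mm wide, 0.24 kg. x points from hand block to thin nose, z up; origin mid-underside. From the nose its height grows from 4 to 26 mm over 88 mm (1 in 4), then the orange block. Sliding it lightly on the bench takes 1 to 2 N, lifting adds 2 to 4 N; from 7 N above the lifting push on, the shaker slides away. It holds by friction when let go
- shaker_mark (a point): point on the lower left edge of the shaker's case, at the red tape, where the wedge goes in: 35 mm ahead of the middle of that side, 12 mm above the underside of the feet; axes are the shaker's, so the wedge is pushed along -y. This edge is 12 to 14 mm above the bench while crooked, 17 to 24 mm when level. The space under the case is free 100 mm inwards and 28 mm to either side
- shaker: loose white plate shaker, about 2 kg, case 220 mm in x by 250 mm in y on four domed rubber feet 12 mm high at x = +-80, y = +-95 mm; its sides are 52 mm, its deck 92 mm above the feet's underside. Origin in the middle at the feet's underside; x to its rear, y to its left, z up; control panel at the front (-x, towards the robot). The front left foot has no pad and rests on the bench
- well_plate: six-well plate with pink wells lying in the rim on the shaker's deck, 128 by 86 by 20 mm; origin at the middle of its underside
- pad_rear_left: fixed blue vibration pad in a black cup, 45 mm across, under the shaker's rear left foot; its top lies 9 to 11 mm above its origin (it has settled, nobody knows by how much). The tops stand 5 to 11 mm above the bench and the three differ by up to 2.4 mm, so the depth of the wedge that makes the shaker firm cannot be worked out and has to be felt
- pad_front_right: fixed blue vibration pad in a black cup, 45 mm across, under the shaker's front right foot; its top lies 9 to 11 mm above its origin (it has settled, nobody knows by how much). With the rear left pad it carries the crooked shaker
- pad_rear_right: fixed blue vibration pad in a black cup, 45 mm across, under the shaker's rear right foot; its top lies 9 to 11 mm above its origin. The crooked shaker hangs clear of it; lifted level by the wedge, it comes down on this pad, all pads and the wedge bear, and the push climbs steeply, some 2 N per mm of travel: it is firm when the push stands 3 to 5 N above the even lifting push
- tip_box: loose grey box of pipette tips with blue dots on top, 118 by 80 by 67 mm, to be left alone; origin at the middle of its underside
- reagent_bottle: loose amber bottle with a white cap, 60 mm across and 125 mm high, to be left alone; origin at the middle of its underside
Not all that is in view belongs to the job. Of the things shaped like the wedge, the aluminium one is meant.

How it is judged:
By the outcome, as a careful person would: the job done as asked, in the order asked, and still so for the second after the job is handed in, with the robot touching nothing.
It also fails if it takes over 67 s, if anything falls off the work surface, if the arm or the gripper's body presses on something with over 40 N, if the wrist force passes 120 N, or if a joint passes its speed limit or range.

## Working session

There is one attempt and no reset: what is moved stays moved. The work goes in short steps, Python scripts to look and compute and a tool call to move; the robot and the scene stay as the last step left them, time stands still between calls to the robot, and variables do not carry over. Pictures are saved under pics/ and viewed, at most 10 in all, crops included, and the job is handed in when it is done.

Besides the shell and the picture viewer there is one more tool, called after "Call:" in YAML: its name, and indented under it one key for each argument. arm_command: Moves the arm, as the interface text tells. Its arguments: {"type":"object","properties":{"increments":{"type":"array","items":{"type":"object","properties":{"tx":{"type":"number"},"ty":{"type":"number"},"tz":{"type":"number"},"wx":{"type":"number"},"wy":{"type":"number"},"wz":{"type":"number"},"jaw":{"type":"number"}}}},"force":{"type":"number"}},"required":["increments"]}

```bash
mkdir -p pics && cat > h.py <<'E'
import numpy as np, cv2
from rig import monitor, cams, env
def grab(n,f=None):
    d=cams.get_image(n)
    if f: cv2.imwrite('pics/'+f,d['image'])
    return d
def ray(d,u,v):
    K=np.array(d['camera_matrix']);T=np.array(d['camera_from_world']);k=d['k1']
    a=np.array([(u-K[0,2])/K[0,0],(v-K[1,2])/K[1,1]]);p=a.copy()
    for _ in range(30): p=a/(1+k*(p@p))
    R=T[:3,:3];return -R.T@T[:3,3], R.T@np.array([p[0],-p[1],-1.])
def onz(d,u,v,z):
    c,r=ray(d,u,v);return c+r*(z-c[2])/r[2]
def proj(d,P):
    K=np.array(d['camera_matrix']);T=np.array(d['camera_from_world'])
    q=T[:3,:3]@np.array(P)+T[:3,3];p=np.array([q[0],-q[1]])/-q[2];p=p*(1+d['k1']*(p@p))
    return np.array([K[0,0]*p[0]+K[0,2],K[1,1]*p[1]+K[1,2]])
def tri(d1,p1,d2,p2):
    c1,r1=ray(d1,*p1);c2,r2=ray(d2,*p2)
    s=np.linalg.lstsq(np.c_[r1,-r2],c2-c1,rcond=None)[0]
    a,b=c1+s[0]*r1,c2+s[1]*r2;return (a+b)/2,np.linalg.norm(a-b)
E
python3 - <<'E'
from h import *
for n in('scene','top'):
    d=grab(n,n+'0.png');T=np.array(d['camera_from_world']);print(n,-T[:3,:3].T@T[:3,3],d['k1'],d['camera_matrix'])
s=monitor.sense();print(s)
E
```

```text
scene [ 1.13553758 -0.81920833  0.7566824 ] -0.09642615188783224 [[436.66640855   0.         317.15842108]
 [  0.         436.66640855 201.64850956]
 [  0.           0.           1.        ]]
top [ 0.35750443 -0.00235605  1.19976076] -0.02838103087251721 [[386.11868859   0.         320.70592325]
 [  0.         386.11868859 197.93255346]
 [  0.           0.           1.        ]]
{'clock': 0.1, 'joint_positions': array([-1.19841136e+00,  3.53562905e-01,  1.63403763e+00, -1.51222583e-05,
        1.15517796e+00, -2.39207622e-03]), 'qvel': array([ 0.00087478, -0.001915  , -0.00220982, -0.00067292, -0.00014467,
        0.00029374]), 'effort': array([-1.31509278e-03, -5.94906664e+01, -3.34932268e+01,  6.98697637e-02,
        1.82650052e-02, -4.05288108e-05]), 'tool_pos': array([ 0.22867498, -0.58131883,  0.30205815]), 'orientation': array([-5.81532760e-04,  9.82493345e-01,  1.86296740e-01, -1.15861473e-04]), 'force': array([-1.14950311,  0.26473598, -0.37713121]), 'ft_torque': array([ 0.02112899, -0.02291137,  0.0073039 ]), 'grip_force': 0.0, 'opening': 1.0000212699517377}
```

View pics/scene0.png

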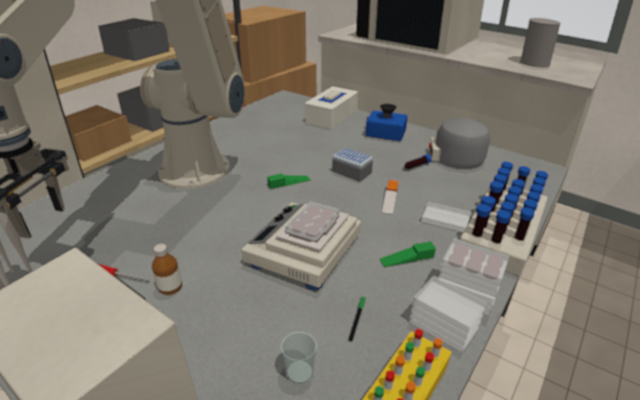

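View pics/top0.png

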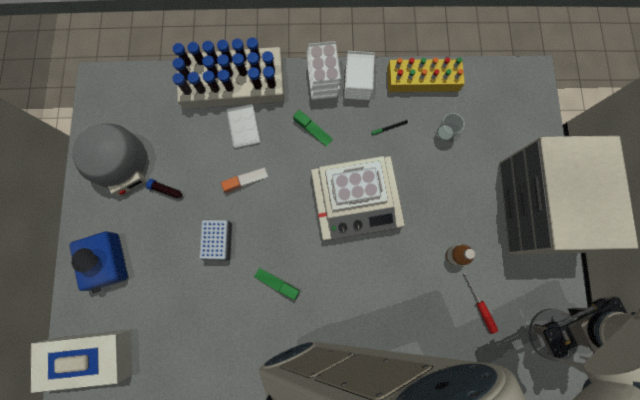

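The top view (up = +x, left = +y) shows the orange block at about (231,184) and the wedge nose at (267,175). The shaker is at (357,198), with red tape on its left edge near (322,214). The tip box is at (215,240), and the two green wedges are decoys.

```bash
python3 - <<'E'
from h import *
a=cv2.imread('pics/top0.png');b=cv2.imread('pics/scene0.png')
c1=cv2.resize(a[150:250,210:420],None,fx=3.8,fy=3.8,interpolation=cv2.INTER_CUBIC)
cv2.imwrite('pics/c1.png',c1)
c2=cv2.resize(b[160:300,230:430],None,fx=4,fy=4,interpolation=cv2.INTER_CUBIC);cv2.imwrite('pics/c2.png',c2)
D={'top':grab('top'),'scene':grab('scene')}
for n,im in(('top',a),('scene',b)):
    h=cv2.cvtColor(im,cv2.COLOR_BGR2HSV)
    for nm,lo,hi in(('orange',(4,140,120),(16,255,255)),('redlo',(0,120,90),(4,255,255)),('redhi',(172,120,90),(180,255,255))):
        m=cv2.inRange(h,lo,hi);k,l,s,c=cv2.connectedComponentsWithStats(m)
        for i in range(1,k):
            if s[i,4]>3: print(n,nm,s[i],c[i].round(1))
    # wedge: bright+orange
E
```

```text
top orange [397  58   6   5  19] [399.6  60.1]
top orange [413  59   2   4   5] [413.4  60.4]
top orange [433  58   5   5  18] [435.2  59.7]
top orange [398  69   6   5  12] [400.5  70.6]
top orange [422  69   5   5  20] [424.   71.1]
top orange [434  69   5   5  11] [436.4  70.6]
top orange [458  69   5   5  21] [460.  71.]
top orange [222 177  17  14 144] [229.9 183.3]
top redlo [445  57   5   6  18] [447.   59.4]
top redlo [410  58   4   5  17] [411.4  59.7]
top redlo [399  70   3   5  13] [400.   71.7]
top redlo [435  70   3   4  10] [436.   71.5]
top redlo [119 190   5   3   9] [121.2 191.1]
top redlo [318 213   8   4  25] [321.5 214.6]
top redlo [478 301  20  32 229] [487.6 316.9]
scene orange [387 180  11  11  90] [392.3 185.1]
scene orange [160 258   7  11  48] [162.7 262.9]
scene orange [414 332   2   3   4] [414.8 332.8]
scene orange [420 336   2   3   4] [420.5 337. ]
scene orange [434 339   9  10  63] [437.7 342.8]
scene orange [425 351   7   8  18] [427.4 353.4]
scene orange [396 356   9  11  72] [400.1 360.4]
scene orange [431 357   4   6   8] [432.2 359. ]
scene orange [386 370   8   8  18] [388.8 372. ]
scene orange [392 373   3   8  11] [393.3 376.7]
scene orange [406 382  10  11  78] [410.7 386.7]
scene orange [397 398   8   2  14] [400.5 398.6]
scene redlo [429 144   2   3   5] [429.6 145.2]
scene redlo [100 265  17  11  80] [109.3 269.3]
scene redlo [415 329   8  10  60] [418.5 333. ]
scene redlo [426 352   8  11  62] [429.2 357.1]
scene redlo [387 372   8  10  62] [390. 376.]
```

View pics/c1.png

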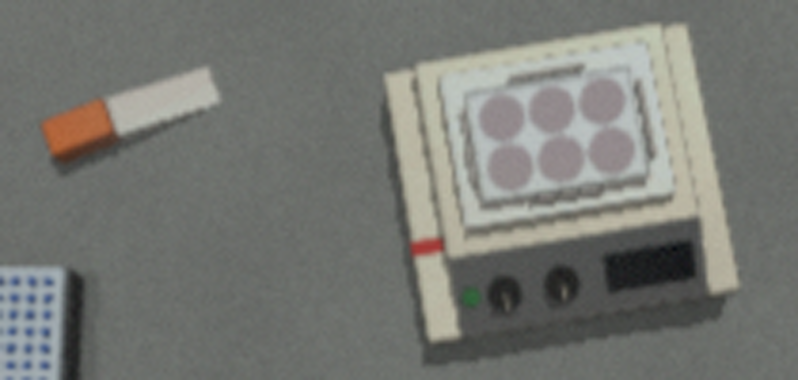

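View pics/c2.png

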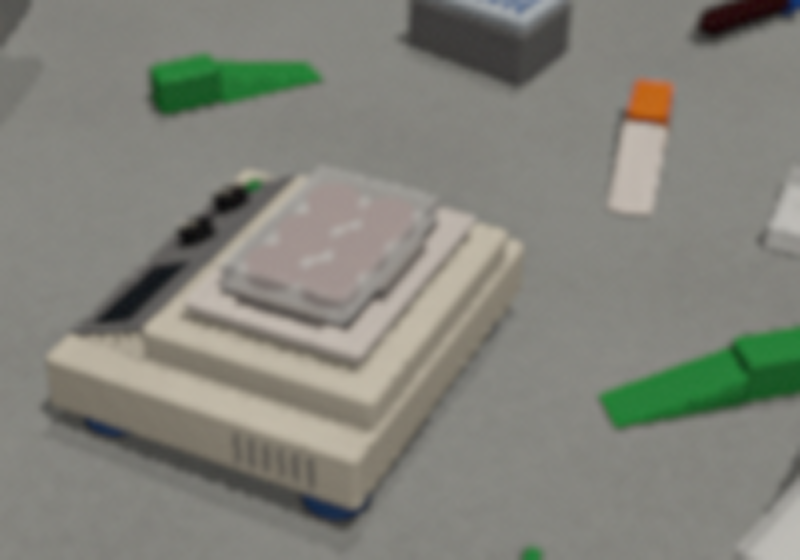

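Crop 1 gives the case's top left edge from about (387,75) to (430,342), the tape on it at (412,248), and the wedge block at (80,130) with its nose end at (213,85). Crop 2 confirms that the wedge is free, lies flat and points towards the shaker. Next I'll refine these with masks.

```bash
python3 - <<'E'
from h import *
d=grab('top');im=d['image'];h=cv2.cvtColor(im,cv2.COLOR_BGR2HSV)
o=cv2.inRange(h,(4,110,90),(18,255,255));o[:150]=0;o[230:]=0;o[:,300:]=0
w=cv2.inRange(h,(0,0,145),(180,60,255));w[:160]=0;w[200:]=0;w[:,:215]=0;w[:,290:]=0
for n,m in(('o',o),('w',w),('all',o|w)):
    p=cv2.findNonZero(m).reshape(-1,2)
    c,s,a=cv2.minAreaRect(p);print(n,len(p),c,s,a,cv2.boxPoints((c,s,a)).round(1).tolist(),'centroid',p.mean(0))
po=cv2.findNonZero(o).reshape(-1,2).mean(0)
g=onz(d,*po,.036);print('block top centre',g)
# wedge direction: map mask pts of white to taper mid height & PCA
pw=cv2.findNonZero(w).reshape(-1,2)
print('white centroid',onz(d,*pw.mean(0),.015))
def axis(p,z):
    q=np.array([onz(d,*x,z)[:2] for x in p]);e=np.linalg.eigh(np.cov(q.T))[1][:,1];return e*np.sign(-e[1]),q
for p,z in((pw,.015),(po,.036)):
    if p.ndim==2:
        e,q=axis(p,z);print('axis',e,np.ptp(q@e),np.ptp(q@[-e[1],e[0]]))
# shaker
cs=cv2.inRange(h,(12,20,120),(40,120,255));cs[:150]=0;cs[245:]=0;cs[:,:300]=0;cs[:,415:]=0
# left edge: first case pixel in each row, subpixel by gradient
g=cv2.cvtColor(im,cv2.COLOR_BGR2GRAY).astype(float);E=[]
for v in list(range(176,209))+list(range(219,232)):
    r=g[v,300:335];gr=np.diff(r);i=int(np.argmax(gr[:]));
    u=300+i+.5
    if 0<i<len(gr)-1:
        a,b,c=gr[i-1:i+2];u+=.5*(a-c)/(a-2*b+c)
    E.append((u,v))
E=np.array(E);f=np.polyfit(E[:,1],E[:,0],1)
for _ in range(3):
    r=E[:,0]-np.polyval(f,E[:,1]);k=abs(r)<.8;f=np.polyfit(E[k,1],E[k,0],1)
print('left edge',f,k.sum(),len(E))
for v in(172,238):
    col=g[v-6:v+7,int(np.polyval(f,v))+4];print(v,col.astype(int))
m=cv2.inRange(h,(0,110,80),(6,255,255))|cv2.inRange(h,(172,110,80),(180,255,255))
p=cv2.findNonZero(m[205:225,310:335]).reshape(-1,2)+[310,205];vt=p[p[:,0]<322][:,1].mean();print('tape',p.tolist(),vt)
P1=onz(d,np.polyval(f,172),172,.060);P2=onz(d,np.polyval(f,235),235,.052)
PT=onz(d,np.polyval(f,vt),vt,.0545)
e=(P1-P2)[:2];print('edge',P1,P2,'len',np.linalg.norm(e),'yaw deg',np.degrees(np.arctan2(e[1],e[0])),'tape',PT)
E
```

```text
o 175 (179.2738037109375, 189.72952270507812) (12.17171573638916, 119.95844268798828) 82.99872589111328 [[119.0, 191.0], [238.10000610351562, 176.39999389648438], [239.5, 188.5], [120.5, 203.10000610351562]] centroid [229.33142857 183.47428571]
w 289 (252.4499969482422, 175.85000610351562) (10.11928653717041, 28.776723861694336) 71.56504821777344 [[237.1999969482422, 175.60000610351562], [264.5, 166.5], [267.70001220703125, 176.10000610351562], [240.39999389648438, 185.1999969482422]] centroid [252.28027682 176.02768166]
all 464 (193.75137329101562, 187.13885498046875) (16.280778884887695, 148.81410217285156) 80.79959869384766 [[119.0, 191.0], [265.8999938964844, 167.1999969482422], [268.5, 183.3000030517578], [121.5999984741211, 207.10000610351562]] centroid [243.625     178.8362069]
block top centre [0.62729931 0.27321257 0.036     ]
white centroid [0.65510871 0.20623163 0.015     ]
axis [ 0.28513391 -0.95848769] 0.09097266128495446 0.03394006596009802
left edge [1.66344607e-01 2.82514569e+02] 46 46
172 [109 112 136 165 182 185 183 184 180 182 182 181 182]
238 [182 180 180 178 180 179 163 120  78  70  76  74  74]
tape [[321, 213], [322, 213], [323, 213], [324, 213], [325, 213], [318, 214], [319, 214], [320, 214], [321, 214], [322, 214], [323, 214], [324, 214], [325, 214], [326, 214], [318, 215], [319, 215], [320, 215], [321, 215], [322, 215], [323, 215], [324, 215], [325, 215], [326, 215], [318, 216], [319, 216], [320, 216], [321, 216], [322, 216], [323, 216]] 214.84615384615384
edge [0.65353678 0.01937412 0.06      ] [ 0.4621447  -0.00934906  0.052     ] len 0.19353539336874173 yaw deg 8.53497144699472 tape [ 5.22405132e-01 -3.08503038e-04  5.45000000e-02]
```

Call:
arm_command:
  increments:
    - {"ty": 40}
    - {"ty": 80}
    - {"ty": 120,"wz": 0.1}
    - {"ty": 160,"wz": 0.2}
    - {"tx": 20,"ty": 200,"wz": 0.3}

```text
validation failed for argument at $.in...
```

```bash
python3 - <<'E'
from h import *
d=grab('top');s=grab('scene');D=[d,s]
def cen(d,lo,x0,x1,y0,y1):
    h=cv2.cvtColor(d['image'],cv2.COLOR_BGR2HSV);m=np.zeros(h.shape[:2],'uint8')
    m[y0:y1,x0:x1]=cv2.inRange(h,(4,110,90),(18,255,255))[y0:y1,x0:x1]
    p=cv2.findNonZero(m).reshape(-1,2);return p
p=cen(d,0,210,250,165,200);r=cv2.minAreaRect(p);print('top',p.mean(0),len(p),r)
g=onz(d,*p.mean(0),.034);print('block',g)
q=cen(s,0,375,410,170,200);print('scene',q.mean(0),len(q),'pred of block ctr',proj(s,[g[0],g[1],.03]))
st=monitor.sense();print(st['clock'],st['tool_pos'],st['orientation'],st['joint_positions'].round(2))
e=np.array([.285,-.9585]);W=np.array([.6551,.2062])
print('axis by centroids',(W-g[:2])/np.linalg.norm(W-g[:2]),np.linalg.norm(W-g[:2]))
print('nose',g[:2]+e*.1175,[proj(k,[*(g[:2]+e*.1175),.004]) for k in D])
E
```

```text
top [229.90285714 183.42857143] 175 ((229.8793182373047, 183.4482879638672), (10.027547836303711, 17.26966667175293), 68.19859313964844)
block [0.62787925 0.27191552 0.034     ]
scene [392.19230769 184.88461538] 104 pred of block ctr [390.08793967 184.95582206]
0.35 [ 0.22875038 -0.58154472  0.30250087] [-1.74224006e-04  9.82491728e-01  1.86306124e-01 -3.78082877e-05] [-1.2   0.35  1.63 -0.    1.16 -0.  ]
axis by centroids [ 0.38268936 -0.92387708] 0.07113015572134454
nose [0.66136675 0.15929177] [array([267.61408232, 174.72010478]), array([381.37502836, 211.67081601])]
```

```bash
python3 - <<'E'
from h import *
d=grab('top');s=grab('scene')
a=d['image'];c=cv2.resize(a[155:200,212:280],None,fx=11,fy=11,interpolation=cv2.INTER_CUBIC)
b=s['image'];e=cv2.resize(b[170:220,370:410],None,fx=10,fy=10,interpolation=cv2.INTER_CUBIC)
o=np.zeros((500,c.shape[1]+e.shape[1],3),'uint8')[:, :800] if 0 else None
e=cv2.resize(b[172:219,376:407],None,fx=9,fy=9,interpolation=cv2.INTER_CUBIC);c=cv2.resize(a[160:198,216:274],None,fx=8.9,fy=8.9,interpolation=cv2.INTER_CUBIC)
H=max(c.shape[0],e.shape[0]);o=np.zeros((H,c.shape[1]+e.shape[1],3),'uint8');o[:c.shape[0],:c.shape[1]]=c;o[:e.shape[0],c.shape[1]:]=e
cv2.imwrite('pics/c3.png',o);print(o.shape,c.shape)
E
```

```text
(423, 795, 3) (338, 516, 3)
```

View pics/c3.png

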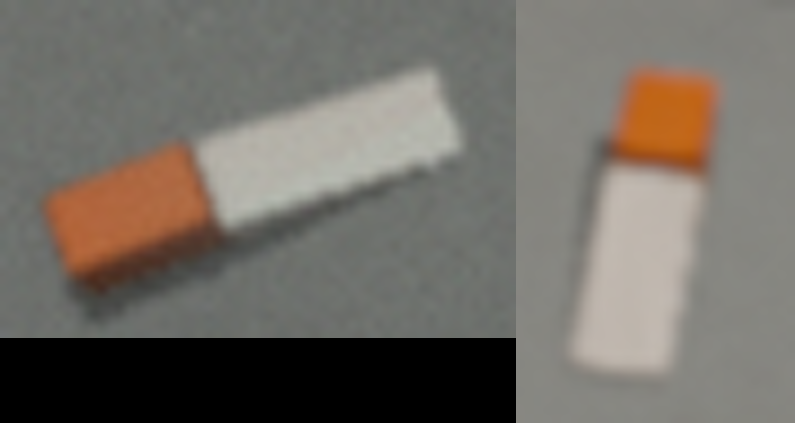

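Call:
arm_command:
  increments:
    - {"tx": 0,"ty": 40,"tz": 0,"wx": 0,"wy": 0,"wz": 0,"jaw": 90}
    - {"tx": 0,"ty": 80,"tz": 0,"wx": 0,"wy": 0,"wz": 0,"jaw": 90}
    - {"tx": 0,"ty": 120,"tz": 0,"wx": 0,"wy": 0,"wz": 0.1,"jaw": 90}
    - {"tx": 0,"ty": 160,"tz": 0,"wx": 0,"wy": 0,"wz": 0.2,"jaw": 90}
    - {"tx": 20,"ty": 200,"tz": 0,"wx": 0,"wy": 0,"wz": 0.3,"jaw": 90}
  force: 20

```text
clock: 0.87
tool_pos: [0.2454, -0.382, 0.3024]
orientation: [-0.001, 0.943, 0.333, -0.0]
force: [1.0, -0.2, 0.2]
opening: 0.984
grip_force: 0.0
```

The crop shows the block's top corners at (47,203), (185,143), (213,220) and (75,272), and the nose corners at (436,68) and (463,150).

```bash
python3 - <<'E'
from h import *
d=grab('top')
f=lambda x,y,z:onz(d,x/8.9+216-.44,y/8.9+160-.44,z)[:2]
B=np.array([f(47,203,.036),f(185,143,.036),f(213,220,.036),f(75,272,.036)]);N=np.array([f(436,68,.004),f(463,150,.004)])
print(B,N,B.mean(0),N.mean(0))
n=lambda v:(round(float(np.linalg.norm(v)),4),round(float(np.degrees(np.arctan2(v[0],-v[1]))),1))
print('block sides',n(B[1]-B[0]),n(B[2]-B[3]),'width',n(B[2]-B[1]),n(B[3]-B[0]),n(N[1]-N[0]))
print('ctr->nose',n(N.mean(0)-B.mean(0)),'edges',n(N[0]-B[0]),n(N[1]-B[3]))
E
```

```text
[[0.63123881 0.29966109]
 [0.65192592 0.25209012]
 [0.62423533 0.2416639 ]
 [0.60655121 0.28914345]] [[0.68631884 0.16935252]
 [0.65581025 0.15933894]] [0.62848782 0.27063964] [0.67106454 0.16434573]
block sides (0.0519, 23.5) (0.0507, 20.4) width (0.0296, -69.4) (0.0268, -66.9) (0.0321, -71.8)
ctr->nose (0.1145, 21.8) edges (0.1415, 22.9) (0.1388, 20.8)
```

Call:
arm_command:
  increments:
    - {"tx": 20,"ty": 35,"tz": 0,"wx": 0,"wy": 0,"wz": 0.1,"jaw": 90}
    - {"tx": 40,"ty": 70,"tz": 0,"wx": 0,"wy": 0,"wz": 0.2,"jaw": 90}
    - {"tx": 60,"ty": 105,"tz": 0,"wx": 0,"wy": 0,"wz": 0.3,"jaw": 90}
    - {"tx": 80,"ty": 140,"tz": 0,"wx": 0,"wy": 0,"wz": 0.4,"jaw": 90}
    - {"tx": 100,"ty": 175,"tz": 0,"wx": 0,"wy": 0,"wz": 0.5,"jaw": 90}

```text
clock: 1.33
tool_pos: [0.348, -0.2077, 0.3031]
orientation: [0.0, 0.831, 0.556, 0.0]
force: [0.6, -0.8, -0.8]
opening: 0.976
grip_force: 0.0
```

Call:
arm_command:
  increments:
    - {"tx": 20,"ty": 35,"tz": 0,"wx": 0,"wy": 0,"wz": 0.1,"jaw": 90}
    - {"tx": 40,"ty": 70,"tz": 0,"wx": 0,"wy": 0,"wz": 0.2,"jaw": 90}
    - {"tx": 60,"ty": 105,"tz": 0,"wx": 0,"wy": 0,"wz": 0.3,"jaw": 90}
    - {"tx": 80,"ty": 140,"tz": 0,"wx": 0,"wy": 0,"wz": 0.4,"jaw": 90}
    - {"tx": 100,"ty": 175,"tz": 0,"wx": 0,"wy": 0,"wz": 0.5,"jaw": 90}

```text
clock: 1.75
tool_pos: [0.4482, -0.0323, 0.3031]
orientation: [0.0, 0.668, 0.745, 0.0]
force: [-0.1, -0.3, -0.4]
opening: 0.98
grip_force: 0.0
```

Call:
arm_command:
  increments:
    - {"tx": 20,"ty": 35,"tz": 0,"wx": 0,"wy": 0,"wz": 0.06,"jaw": 80}
    - {"tx": 40,"ty": 70,"tz": 0,"wx": 0,"wy": 0,"wz": 0.12,"jaw": 80}
    - {"tx": 60,"ty": 105,"tz": 0,"wx": 0,"wy": 0,"wz": 0.18,"jaw": 80}
    - {"tx": 80,"ty": 140,"tz": 0,"wx": 0,"wy": 0,"wz": 0.24,"jaw": 80}
    - {"tx": 100,"ty": 175,"tz": 0,"wx": 0,"wy": 0,"wz": 0.275,"jaw": 80}

```text
clock: 2.17
tool_pos: [0.5482, 0.1428, 0.3028]
orientation: [0.0, 0.56, 0.829, 0.0]
force: [1.1, -1.3, -0.5]
opening: 0.869
grip_force: 0.0
```

Call:
arm_command:
  increments:
    - {"tx": 20,"ty": 32,"tz": -15,"wx": 0,"wy": 0,"wz": 0,"jaw": 70}
    - {"tx": 40,"ty": 64,"tz": -30,"wx": 0,"wy": 0,"wz": 0,"jaw": 70}
    - {"tx": 60,"ty": 96,"tz": -45,"wx": 0,"wy": 0,"wz": 0,"jaw": 70}
    - {"tx": 80,"ty": 129,"tz": -65,"wx": 0,"wy": 0,"wz": 0,"jaw": 70}
    - {"tx": 80,"ty": 129,"tz": -100,"wx": 0,"wy": 0,"wz": 0,"jaw": 70}

```text
clock: 2.58
tool_pos: [0.632, 0.2758, 0.205]
orientation: [0.002, 0.56, 0.828, 0.005]
force: [-0.2, -0.7, -0.2]
opening: 0.761
grip_force: 0.0
```

```bash
python3 - <<'E'
from h import *
st=monitor.sense();R=st['orientation'];print(st['tool_pos'],R,np.degrees(2*np.arctan2(R[2],R[1]))-90,st['joint_positions'].round(2))
t=grab('top');s=grab('scene')
c=cv2.resize(t['image'][130:230,180:280],(380,380));e=cv2.resize(s['image'][130:230,340:440],(380,380))
cv2.imwrite('pics/g1.png',np.hstack([c,e]))
g=st['tool_pos'];
for n,d in(('t',t),('s',s)): print(n,[proj(d,[g[0],g[1],z]).round(1) for z in (g[2]-.088,.036,0)])
E
```

```text
[0.6320193  0.27578951 0.20500213] [0.00216403 0.560391   0.82821288 0.00454559] 21.833332699815088 [0.41 0.54 1.57 0.   1.02 0.03]
t [array([222. , 175.7]), array([228.5, 182. ]), array([231.2, 184.6])]
s [array([394.5, 160.7]), array([392. , 183.2]), array([390.9, 192.8])]
```

View pics/g1.png

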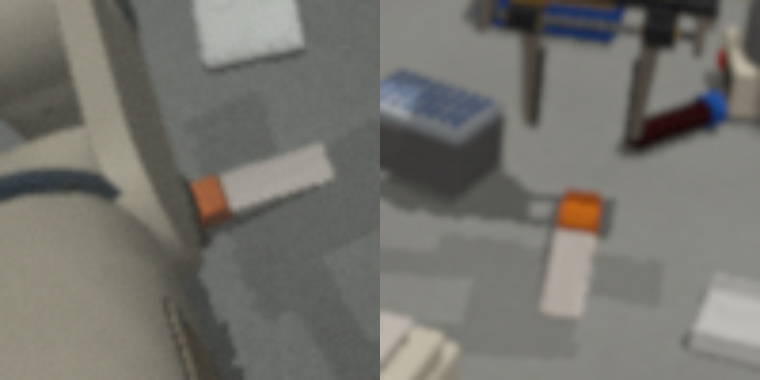

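The scene half shows the fingers straddling the block line and the wedge undisturbed. The grasp point lines up, so I'll descend.

Call:
arm_command:
  increments:
    - {"tx": 0,"ty": 0,"tz": -30,"wx": 0,"wy": 0,"wz": 0,"jaw": 70}
    - {"tx": 0,"ty": 0,"tz": -60,"wx": 0,"wy": 0,"wz": 0,"jaw": 70}
    - {"tx": 0,"ty": 0,"tz": -85,"wx": 0,"wy": 0,"wz": 0,"jaw": 70}
    - {"tx": 0,"ty": 0,"tz": -100,"wx": 0,"wy": 0,"wz": 0,"jaw": 70}
    - {"tx": 0,"ty": 0,"tz": -108,"wx": 0,"wy": 0,"wz": 0,"jaw": 70}

```text
clock: 3.1
tool_pos: [0.6269, 0.2688, 0.0938]
orientation: [-0.001, 0.562, 0.827, -0.001]
force: [-0.1, -0.1, -0.3]
opening: 0.766
grip_force: 0.0
```

Call:
arm_command:
  increments:
    - {"tx": 0,"ty": 0,"tz": 0,"wx": 0,"wy": 0,"wz": 0,"jaw": 70}
    - {"tx": 0,"ty": 0,"tz": 0,"wx": 0,"wy": 0,"wz": 0,"jaw": 70}
    - {"tx": 0,"ty": 0,"tz": 0,"wx": 0,"wy": 0,"wz": 0,"jaw": 55}

```text
clock: 3.35
tool_pos: [0.6284, 0.2699, 0.0966]
orientation: [0.001, 0.561, 0.828, 0.001]
force: [1.0, 0.0, 0.0]
opening: 0.708
grip_force: 0.0
```

```bash
python3 - <<'E'
from h import *
st=monitor.sense();print(st['clock'],st['tool_pos'],st['orientation'],st['force'],st['opening'],st['qvel'].round(3))
s=grab('scene')
e=cv2.resize(s['image'][140:240,330:440],(660,600));cv2.imwrite('pics/g2.png',e)
E
```

```text
3.35 [0.62844205 0.26991701 0.09659078] [6.73085307e-04 5.61341171e-01 8.27583552e-01 1.04910100e-03] [0.96913149 0.00374766 0.01264479] 0.7083495331853681 [ 0.003 -0.003  0.002 -0.001 -0.002 -0.001]
```

View pics/g2.png

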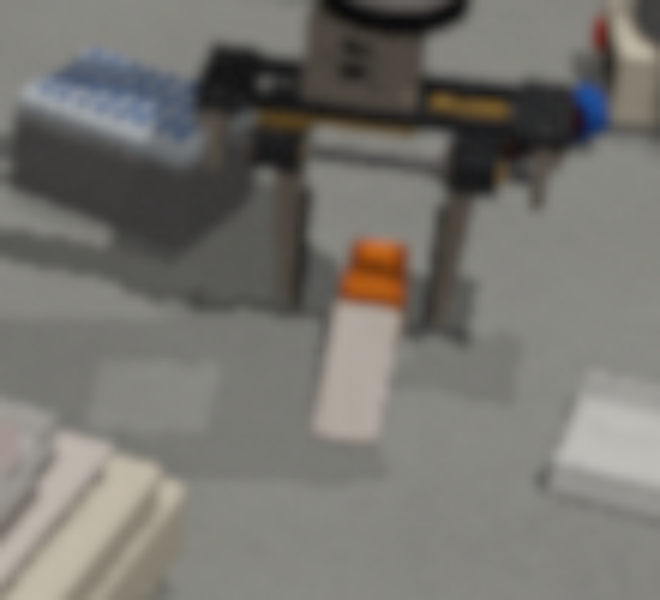

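The view shows the fingers on either side of the orange block at about (375,275), pointing the same way as it. Closing.

Call:
arm_command:
  increments:
    - {"tx": 0,"ty": 1,"tz": -2,"wx": 0,"wy": 0,"wz": 0,"jaw": 45}
    - {"tx": 0,"ty": 1,"tz": -2,"wx": 0,"wy": 0,"wz": 0,"jaw": 38}
    - {"tx": 0,"ty": 1,"tz": -2,"wx": 0,"wy": 0,"wz": 0,"jaw": 34}
    - {"tx": 0,"ty": 1,"tz": -2,"wx": 0,"wy": 0,"wz": 0,"jaw": 25}
    - {"tx": 0,"ty": 1,"tz": -2,"wx": 0,"wy": 0,"wz": 0,"jaw": 20}
  force: 30

```text
clock: 3.82
tool_pos: [0.6279, 0.2709, 0.0932]
orientation: [0.0, 0.561, 0.828, 0.001]
force: [1.7, 1.5, 1.5]
opening: 0.348
grip_force: 29.7
```

Call:
arm_command:
  increments:
    - {"tx": 0,"ty": 0,"tz": 0,"wx": 0,"wy": 0,"wz": 0,"jaw": 20}
    - {"tx": 0,"ty": 0,"tz": 0,"wx": 0,"wy": 0,"wz": 0,"jaw": 20}
    - {"tx": 0,"ty": 0,"tz": 0,"wx": 0,"wy": 0,"wz": 0,"jaw": 20}

```text
clock: 4.07
tool_pos: [0.6279, 0.2709, 0.0932]
orientation: [0.0, 0.561, 0.828, 0.001]
force: [1.1, 1.6, 5.0]
opening: 0.348
grip_force: 29.7
```

Call:
arm_command:
  increments:
    - {"tx": 0,"ty": 0,"tz": 2,"wx": 0,"wy": 0,"wz": 0,"jaw": 20}
    - {"tx": 0,"ty": 0,"tz": 5,"wx": 0,"wy": 0,"wz": 0,"jaw": 20}
    - {"tx": 0,"ty": 0,"tz": 10,"wx": 0,"wy": 0,"wz": 0,"jaw": 20}
    - {"tx": 0,"ty": 0,"tz": 10,"wx": 0,"wy": 0,"wz": 0,"jaw": 20}
    - {"tx": 0,"ty": 0,"tz": 10,"wx": 0,"wy": 0,"wz": 0,"jaw": 20}

```text
clock: 4.48
tool_pos: [0.6274, 0.2706, 0.1028]
orientation: [-0.0, 0.561, 0.828, -0.0]
force: [-0.0, -0.2, -2.7]
opening: 0.349
grip_force: 29.7
```

```bash
python3 - <<'E'
from h import *
st=monitor.sense();print(st['clock'],st['tool_pos'],st['orientation'],st['force'],st['opening'],st['grip_force'])
p=st['tool_pos'];R=st['orientation'];a=2*np.arctan2(R[2],R[1])-np.pi/2
e=np.array([np.sin(a),-np.cos(a)]);print('a',np.degrees(a))
d=grab('top');s=grab('scene')
for k in(d,s): print('nose pred',proj(k,[*(p[:2]+e*.1175),.014]).round(1))
im=s['image'];cv2.imwrite('pics/g3.png',np.hstack([cv2.resize(d['image'][150:230,200:290],(400,355)),cv2.resize(im[150:230,345:435],(400,355))]))
E
```

```text
4.4833 [0.62735462 0.27058926 0.10284982] [-1.44668797e-05  5.61257712e-01  8.27641093e-01 -3.14741101e-05] [-0.02228372 -0.20727314 -2.67570466] 0.34880637500880496 29.687647819519043
a 21.714356741955136
nose pred [266.6 171.1]
nose pred [384.8 209.7]
```

View pics/g3.png

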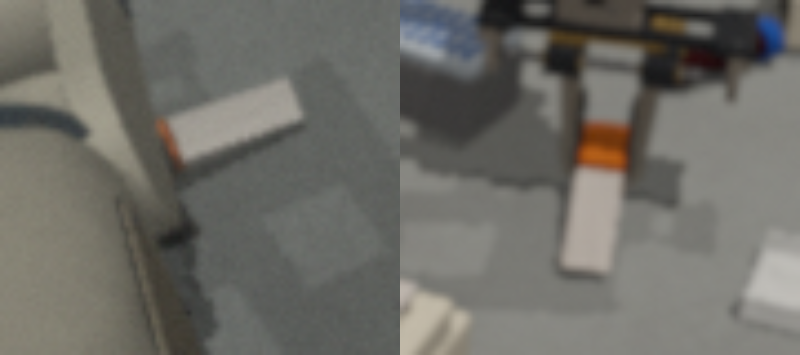

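The wedge is gripped: opening 32 mm, weight 2.7 N, nose close to the predicted spot in both views. Moving to the approach pose 25 mm short of the tape.

Call:
arm_command:
  increments:
    - {"tx": -10,"ty": -36,"tz": 5,"wx": 0,"wy": 0,"wz": -0.05,"jaw": 20}
    - {"tx": -35,"ty": -68,"tz": 10,"wx": 0,"wy": 0,"wz": -0.1,"jaw": 20}
    - {"tx": -65,"ty": -95,"tz": 10,"wx": 0,"wy": 0,"wz": -0.15,"jaw": 20}
    - {"tx": -95,"ty": -115,"tz": 10,"wx": 0,"wy": 0,"wz": -0.2,"jaw": 20}
    - {"tx": -124,"ty": -132,"tz": 5,"wx": 0,"wy": 0,"wz": -0.23,"jaw": 20}

```text
clock: 5.0
tool_pos: [0.5021, 0.1372, 0.1082]
orientation: [0.0, 0.654, 0.757, 0.0]
force: [0.3, -0.0, -2.7]
opening: 0.347
grip_force: 29.7
```

Call:
arm_command:
  increments:
    - {"tx": 0,"ty": 0,"tz": -5,"wx": 0,"wy": 0,"wz": 0,"jaw": 20}
    - {"tx": 0,"ty": 0,"tz": -10,"wx": 0,"wy": 0,"wz": 0,"jaw": 20}
    - {"tx": 0,"ty": 0,"tz": -12,"wx": 0,"wy": 0,"wz": 0,"jaw": 20}
    - {"tx": 0,"ty": 0,"tz": -12,"wx": 0,"wy": 0,"wz": 0,"jaw": 20}

```text
clock: 5.33
tool_pos: [0.5047, 0.1392, 0.0954]
orientation: [0.0, 0.652, 0.758, 0.0]
force: [-0.3, -0.1, -3.8]
opening: 0.349
grip_force: 29.7
```

```bash
python3 - <<'E'
from h import *
st=monitor.sense();print(st['clock'],st['tool_pos'],st['orientation'],st['force'],st['ft_torque'])
p=st['tool_pos'];R=st['orientation'];a=2*np.arctan2(R[2],R[1])-np.pi/2
e=np.array([np.sin(a),-np.cos(a)]);print('a',np.degrees(a),'nose',p[:2]+e*.1175)
d=grab('top');s=grab('scene')
for k in(d,s): print('nose pred',proj(k,[*(p[:2]+e*.1175),.004]).round(1),'mark',proj(k,[.524,-.002,.013]).round(1))
cv2.imwrite('pics/g4.png',np.hstack([cv2.resize(d['image'][155:245,240:340],(440,396)),cv2.resize(s['image'][150:240,270:350],(352,396))]))
E
```

```text
5.3333 [0.50465431 0.1392338  0.09542385] [2.53470698e-04 6.52312803e-01 7.57949714e-01 4.17029526e-04] [-0.32773511 -0.13754462 -3.84462762] [ 0.0109158  -0.08633784 -0.01994103]
a 8.567577967961984 nose [0.52215897 0.023045  ]
nose pred [310.8 217.3] mark [318.8 216.2]
nose pred [317.2 217.2] mark [312.6 218.9]
```

View pics/g4.png

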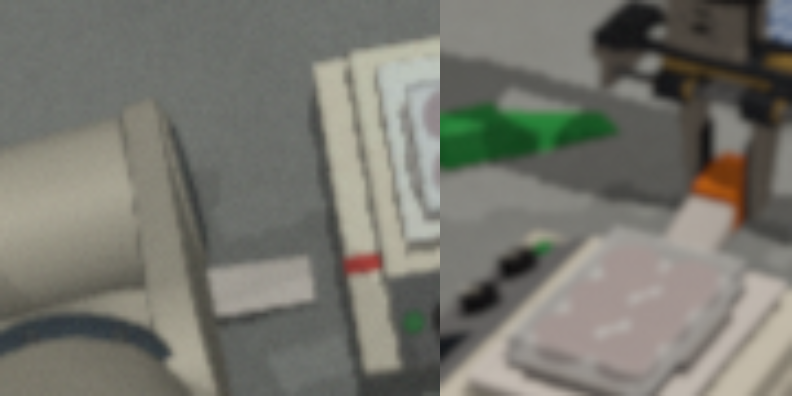

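The nose at about (310.5,218) is square to the case. It is roughly 2 mm forward of the tape line, so I'll correct that, lower to the bench and slide.

Call:
arm_command:
  increments:
    - {"tx": 2,"ty": 0,"tz": -2,"wx": 0,"wy": 0,"wz": 0,"jaw": 20}
    - {"tx": 2,"ty": 0,"tz": -2,"wx": 0,"wy": 0,"wz": 0,"jaw": 20}
    - {"tx": 2,"ty": 0,"tz": -2,"wx": 0,"wy": 0,"wz": 0,"jaw": 20}

```text
clock: 5.68
tool_pos: [0.5058, 0.1389, 0.0936]
orientation: [0.0, 0.652, 0.758, 0.0]
force: [-0.8, -0.3, -2.6]
opening: 0.351
grip_force: 29.7
```

Call:
arm_command:
  increments:
    - {"tx": 0.9,"ty": -6,"tz": 0,"wx": 0,"wy": 0,"wz": 0,"jaw": 20}
    - {"tx": 1.8,"ty": -12,"tz": 0,"wx": 0,"wy": 0,"wz": 0,"jaw": 20}
    - {"tx": 2.7,"ty": -18,"tz": 0,"wx": 0,"wy": 0,"wz": 0,"jaw": 20}
    - {"tx": 3.6,"ty": -24,"tz": 0,"wx": 0,"wy": 0,"wz": 0,"jaw": 20}
    - {"tx": 4.5,"ty": -30,"tz": 0,"wx": 0,"wy": 0,"wz": 0,"jaw": 20}

```text
clock: 6.1
tool_pos: [0.51, 0.1078, 0.0937]
orientation: [0.0, 0.653, 0.758, -0.0]
force: [0.0, 0.2, -2.7]
opening: 0.346
grip_force: 29.7
```

Call:
arm_command:
  increments:
    - {"tx": 0.4,"ty": -3,"tz": 0,"wx": 0,"wy": 0,"wz": 0,"jaw": 20}
    - {"tx": 0.9,"ty": -6,"tz": 0,"wx": 0,"wy": 0,"wz": 0,"jaw": 20}
    - {"tx": 1.3,"ty": -9,"tz": 0,"wx": 0,"wy": 0,"wz": 0,"jaw": 20}
    - {"tx": 1.8,"ty": -12,"tz": 0,"wx": 0,"wy": 0,"wz": 0,"jaw": 20}
    - {"tx": 2.2,"ty": -15,"tz": 0,"wx": 0,"wy": 0,"wz": 0,"jaw": 20}

```text
clock: 6.52
tool_pos: [0.5122, 0.0934, 0.0937]
orientation: [-0.0, 0.652, 0.758, -0.0]
force: [-0.8, -0.1, -2.8]
opening: 0.349
grip_force: 29.7
```

Call:
arm_command:
  increments:
    - {"tx": 0,"ty": 0,"tz": -0.4,"wx": 0,"wy": 0,"wz": 0,"jaw": 20}
    - {"tx": 0,"ty": 0,"tz": -0.7,"wx": 0,"wy": 0,"wz": 0,"jaw": 20}
    - {"tx": 0,"ty": 0,"tz": -0.7,"wx": 0,"wy": 0,"wz": 0,"jaw": 20}

```text
clock: 6.77
tool_pos: [0.5122, 0.0936, 0.0931]
orientation: [0.0, 0.652, 0.758, -0.0]
force: [-0.4, -2.8, 1.6]
opening: 0.348
grip_force: 29.7
```

Call:
arm_command:
  increments:
    - {"tx": 0.3,"ty": -2,"tz": 0,"wx": 0,"wy": 0,"wz": 0,"jaw": 20}
    - {"tx": 0.6,"ty": -4,"tz": 0,"wx": 0,"wy": 0,"wz": 0,"jaw": 20}
    - {"tx": 0.7,"ty": -5,"tz": 0,"wx": 0,"wy": 0,"wz": 0,"jaw": 20}

```text
clock: 7.02
tool_pos: [0.5131, 0.0888, 0.0931]
orientation: [0.0, 0.652, 0.758, 0.0]
force: [-0.7, 1.4, 0.9]
opening: 0.344
grip_force: 29.7
```

Call:
arm_command:
  increments:
    - {"tx": 0.1,"ty": -1,"tz": 0,"wx": 0,"wy": 0,"wz": 0,"jaw": 20}
    - {"tx": 0.3,"ty": -2,"tz": 0,"wx": 0,"wy": 0,"wz": 0,"jaw": 20}
    - {"tx": 0.4,"ty": -3,"tz": 0,"wx": 0,"wy": 0,"wz": 0,"jaw": 20}

```text
clock: 7.27
tool_pos: [0.5134, 0.0857, 0.0931]
orientation: [0.0, 0.653, 0.758, 0.0]
force: [-0.4, 3.8, 2.3]
opening: 0.348
grip_force: 29.7
```

Call:
arm_command:
  increments:
    - {"tx": 0.1,"ty": -1,"tz": 0.3,"wx": 0,"wy": 0,"wz": 0,"jaw": 20}
    - {"tx": 0.3,"ty": -2,"tz": 0.3,"wx": 0,"wy": 0,"wz": 0,"jaw": 20}
    - {"tx": 0.4,"ty": -3,"tz": 0.3,"wx": 0,"wy": 0,"wz": 0,"jaw": 20}

```text
clock: 7.52
tool_pos: [0.5135, 0.0825, 0.0932]
orientation: [-0.0, 0.653, 0.758, -0.0]
force: [0.1, 2.1, 0.9]
opening: 0.343
grip_force: 29.7
```

Call:
arm_command:
  increments:
    - {"tx": 0.1,"ty": -1,"tz": 0,"wx": 0,"wy": 0,"wz": 0,"jaw": 20}
    - {"tx": 0.3,"ty": -2,"tz": 0,"wx": 0,"wy": 0,"wz": 0,"jaw": 20}
    - {"tx": 0.4,"ty": -3,"tz": 0,"wx": 0,"wy": 0,"wz": 0,"jaw": 20}

```text
clock: 7.77
tool_pos: [0.5139, 0.0797, 0.0932]
orientation: [-0.0, 0.653, 0.758, -0.0]
force: [-0.3, 4.0, -1.3]
opening: 0.352
grip_force: 29.7
```

```bash
cat > f.py <<'E'
from h import *
F=[]
for _ in range(4): F.append(monitor.sense()['force']);cams.get_image('top')
F=np.array(F);st=monitor.sense();p=st['tool_pos'];u=np.array([.148,-.989])
print(st['clock'],p,'in mm',1e3*((p[:2]+u*.1175-[.524,-.002])@u),'push',(-F[:,:2]@u).round(1),(-F[:,:2]@u).mean().round(2),'side',(F[:,:2]@[.989,.148]).mean().round(1),'fz',F[:,2].mean().round(1))
E
python3 f.py
```

```text
7.9667 [0.5139147  0.07955499 0.09317582] in mm 35.35243281453344 push [4.  4.2 1.6 3.1] 3.23 side 0.4 fz -1.8
```

Call:
arm_command:
  increments:
    - {"tx": 0.1,"ty": -1,"tz": 0,"wx": 0,"wy": 0,"wz": 0,"jaw": 20}
    - {"tx": 0.3,"ty": -2,"tz": 0,"wx": 0,"wy": 0,"wz": 0,"jaw": 20}

```text
clock: 8.13
tool_pos: [0.5143, 0.0777, 0.0932]
orientation: [-0.0, 0.653, 0.758, -0.0]
force: [-1.4, 3.0, -2.3]
opening: 0.349
grip_force: 29.7
```

```bash
python3 f.py
```

```text
8.3333 [0.51432453 0.07752504 0.09324951] in mm 37.42070645971592 push [3.2 2.1 2.  0.9] 2.03 side -0.2 fz -2.5
```

Call:
arm_command:
  increments:
    - {"tx": 0.1,"ty": -1,"tz": 0,"wx": 0,"wy": 0,"wz": 0,"jaw": 20}
    - {"tx": 0.3,"ty": -2,"tz": 0,"wx": 0,"wy": 0,"wz": 0,"jaw": 20}

```text
clock: 8.5
tool_pos: [0.5146, 0.0757, 0.0933]
orientation: [-0.0, 0.652, 0.758, 0.0]
force: [0.2, 2.5, -2.5]
opening: 0.349
grip_force: 29.7
```

```bash
python3 f.py
```

```text
8.7 [0.51464906 0.07550121 0.09326325] in mm 39.470298643458925 push [2.5 2.4 0.8 1.2] 1.71 side 0.1 fz -2.8
```

Call:
arm_command:
  increments:
    - {"tx": 0.1,"ty": -1,"tz": 0,"wx": 0,"wy": 0,"wz": 0,"jaw": 20}
    - {"tx": 0.3,"ty": -2,"tz": 0,"wx": 0,"wy": 0,"wz": 0,"jaw": 20}

```text
clock: 8.87
tool_pos: [0.5149, 0.0737, 0.0933]
orientation: [-0.0, 0.652, 0.758, 0.0]
force: [-1.5, 3.4, -2.2]
opening: 0.35
grip_force: 29.7
```

```bash
python3 f.py
```

```text
9.0667 [0.51492272 0.07350444 0.09324443] in mm 41.48561185470238 push [3.6 1.4 1.2 2. ] 2.04 side -0.5 fz -2.9
```

Call:
arm_command:
  increments:
    - {"tx": 0.1,"ty": -1,"tz": -0.1,"wx": 0,"wy": 0,"wz": 0,"jaw": 20}
    - {"tx": 0.3,"ty": -2,"tz": -0.15,"wx": 0,"wy": 0,"wz": 0,"jaw": 20}

```text
clock: 9.23
tool_pos: [0.5152, 0.0717, 0.0932]
orientation: [-0.0, 0.653, 0.758, 0.0]
force: [-0.2, 3.1, -0.8]
opening: 0.347
grip_force: 29.7
```

```bash
python3 f.py
```

```text
9.4333 [0.51527799 0.07156493 0.09315915] in mm 43.45636338048092 push [3.  2.4 1.8 0.8] 2.02 side 0.4 fz -1.8
```

Call:
arm_command:
  increments:
    - {"tx": 0.1,"ty": -0.7,"tz": 0,"wx": 0,"wy": 0,"wz": 0,"jaw": 20}
    - {"tx": 0.2,"ty": -1.4,"tz": 0,"wx": 0,"wy": 0,"wz": 0,"jaw": 20}

```text
clock: 9.6
tool_pos: [0.5155, 0.0703, 0.0932]
orientation: [-0.0, 0.653, 0.758, 0.0]
force: [0.6, 3.6, -0.8]
opening: 0.344
grip_force: 29.7
```

```bash
python3 f.py
```

```text
9.8 [0.51549664 0.07020576 0.09316894] in mm 44.83294190887366 push [3.5 2.7 3.  3.1] 3.08 side 0.3 fz -1.4
```

Call:
arm_command:
  increments:
    - {"tx": 0.1,"ty": -0.5,"tz": 0,"wx": 0,"wy": 0,"wz": 0,"jaw": 20}
    - {"tx": 0.15,"ty": -1,"tz": 0,"wx": 0,"wy": 0,"wz": 0,"jaw": 20}

```text
clock: 9.97
tool_pos: [0.5156, 0.0693, 0.0932]
orientation: [-0.0, 0.653, 0.758, 0.0]
force: [-0.4, 3.3, -2.8]
opening: 0.346
grip_force: 29.7
```

```bash
python3 f.py
```

```text
10.1667 [0.51561932 0.06921055 0.0931615 ] in mm 45.83535909934565 push [3.3 3.8 2.9 2.5] 3.15 side -0.1 fz -2.1
```

Call:
arm_command:
  increments:
    - {"tx": 0.1,"ty": -0.5,"tz": 0,"wx": 0,"wy": 0,"wz": 0,"jaw": 20}
    - {"tx": 0.15,"ty": -1,"tz": 0,"wx": 0,"wy": 0,"wz": 0,"jaw": 20}

```text
clock: 10.33
tool_pos: [0.5157, 0.0683, 0.0931]
orientation: [-0.0, 0.653, 0.758, 0.0]
force: [-1.1, 3.4, -1.2]
opening: 0.35
grip_force: 29.7
```

```bash
python3 f.py
```

```text
10.5333 [0.51574284 0.06821061 0.09313838] in mm 46.84258684800118 push [3.5 2.8 1.9 3.1] 2.84 side -0.0 fz -1.6
```

Call:
arm_command:
  increments:
    - {"tx": 0.1,"ty": -0.5,"tz": 0,"wx": 0,"wy": 0,"wz": 0,"jaw": 20}
    - {"tx": 0.15,"ty": -1,"tz": 0,"wx": 0,"wy": 0,"wz": 0,"jaw": 20}

```text
clock: 10.7
tool_pos: [0.5159, 0.0673, 0.0931]
orientation: [-0.0, 0.653, 0.758, 0.0]
force: [-0.7, 3.2, -1.9]
opening: 0.343
grip_force: 29.7
```

```bash
python3 f.py
```

```text
10.9 [0.51590216 0.06720218 0.09314889] in mm 47.86350376995889 push [3.2 3.6 1.8 3.2] 2.96 side -0.1 fz -1.9
```

Call:
arm_command:
  increments:
    - {"tx": 0.1,"ty": -0.5,"tz": 0,"wx": 0,"wy": 0,"wz": 0,"jaw": 20}
    - {"tx": 0.15,"ty": -1,"tz": 0,"wx": 0,"wy": 0,"wz": 0,"jaw": 20}

```text
clock: 11.07
tool_pos: [0.5161, 0.0663, 0.0932]
orientation: [-0.0, 0.653, 0.758, 0.0]
force: [-0.5, 4.8, -1.3]
opening: 0.348
grip_force: 29.7
```

```bash
python3 f.py
```

```text
11.2667 [0.51602982 0.06623066 0.09313717] in mm 48.843228511833 push [4.8 3.2 2.4 3.2] 3.42 side 0.2 fz -1.2
```

Call:
arm_command:
  increments:
    - {"tx": 0.1,"ty": -0.5,"tz": 0,"wx": 0,"wy": 0,"wz": 0,"jaw": 20}
    - {"tx": 0.15,"ty": -1,"tz": 0,"wx": 0,"wy": 0,"wz": 0,"jaw": 20}

```text
clock: 11.43
tool_pos: [0.5162, 0.0654, 0.0931]
orientation: [-0.0, 0.653, 0.758, 0.0]
force: [-0.1, 5.9, -0.8]
opening: 0.344
grip_force: 29.7
```

```bash
python3 f.py
```

```text
11.6333 [0.51618026 0.06538223 0.09313549] in mm 49.7045935870961 push [5.8 5.3 5.4 5. ] 5.37 side -0.3 fz -0.8
```

Call:
arm_command:
  increments:
    - {"tx": 0.1,"ty": -0.5,"tz": 0,"wx": 0,"wy": 0,"wz": 0,"jaw": 20}
    - {"tx": 0.15,"ty": -1,"tz": 0,"wx": 0,"wy": 0,"wz": 0,"jaw": 20}

```text
clock: 11.8
tool_pos: [0.5163, 0.0647, 0.0931]
orientation: [-0.0, 0.653, 0.758, 0.0]
force: [-2.1, 8.9, -1.2]
opening: 0.348
grip_force: 29.7
```

```bash
python3 f.py
```

```text
12.0 [0.51628042 0.0646343  0.09314405] in mm 50.45912016871564 push [9.2 9.4 7.1 7.4] 8.24 side -0.3 fz -1.1
```

The push has climbed from an even 3 N to about 8 N. Before letting go I'll check with point tracking that the shaker was lifted and not shoved.

```bash
python3 - <<'E'
from h import *
st=monitor.sense();print(st['force'])
G=lambda i:cv2.GaussianBlur(cv2.cvtColor(i,cv2.COLOR_BGR2GRAY),(0,0),1)
d={n:grab(n) for n in('top','scene')}
# known approx shaker pose
y=np.radians(8.5);X=np.array([np.cos(y),np.sin(y)]);Y=np.array([-np.sin(y),np.cos(y)])
c=np.array([.524,-.002])+.035*X-.125*Y;print('centre',c)
pts={'RL':(110,125,.060),'RR':(110,-125,.068),'FR':(-110,-125,.06),'FL':(-110,125,.052),'well':(0,0,.115),'tapetop':(-35,122,.054)}
for n in d:
    a=G(cv2.imread(f'pics/{n}0.png'));b=G(d[n]['image'])
    ref=cv2.goodFeaturesToTrack(a,300,.01,6).astype(np.float32)
    q,ok,er=cv2.calcOpticalFlowPyrLK(a,b,ref,None,winSize=(13,13),maxLevel=1)
    dv=(q-ref).reshape(-1,2);rr=ref.reshape(-1,2);print(n,'background median',np.median(dv[ok.ravel()==1],0).round(3))
    for k,(px,py,z) in pts.items():
        P=[*(c+X*px/1e3+Y*py/1e3),z];P=np.array(P);u0=proj(d[n],P)
        sel=(np.hypot(*(rr-u0).T)<12)&(ok.ravel()==1)&(np.hypot(*dv.T)<4)
        J=[(proj(d[n],P+e)-u0).round(2) for e in .004*np.eye(3)]
        print(k,u0.round(0),sel.sum(),np.median(dv[sel],0).round(2) if sel.any() else '', '4mm xyz->',[j.tolist() for j in J])
E
```

```text
[-1.2419454   6.98537517 -1.37056993]
centre [ 0.57709173 -0.12045365]
top background median [ 0.008 -0.006]
RL [311. 168.] 2 [ 0.57 -0.47] 4mm xyz-> [[-0.02, -1.27], [-1.31, 0.02], [-0.03, -0.35]]
RR [392. 154.] 2 [-0.01 -0.06] 4mm xyz-> [[-0.07, -1.26], [-1.31, 0.02], [0.24, -0.39]]
FR [406. 225.] 2 [ 0.35 -0.54] 4mm xyz-> [[-0.08, -1.34], [-1.34, 0.02], [0.3, -0.16]]
FL [323. 239.] 1 [ 0.23 -0.83] 4mm xyz-> [[-0.02, -1.35], [-1.35, 0.02], [0.01, -0.11]]
well [360. 192.] 4 [ 0.56 -1.15] 4mm xyz-> [[-0.05, -1.37], [-1.39, 0.02], [0.14, -0.28]]
tapetop [320. 214.] 2 [ 0.83 -0.89] 4mm xyz-> [[-0.02, -1.32], [-1.33, 0.02], [-0.0, -0.19]]
scene background median [0.046 0.008]
RL [360. 220.] 1 [0.65 0.58] 4mm xyz-> [[1.26, 0.51], [0.77, -0.7], [0.08, -1.2]]
RR [317. 274.] 2 [0.43 2.25] 4mm xyz-> [[1.42, 0.72], [1.03, -0.98], [0.0, -1.29]]
FR [238. 248.] 1 [-0.18  0.3 ] 4mm xyz-> [[1.16, 0.62], [1.13, -0.83], [-0.16, -1.24]]
FL [290. 201.] 3 [ 1.11 -0.92] 4mm xyz-> [[1.07, 0.45], [0.87, -0.62], [-0.05, -1.15]]
well [301. 216.] 1 [ 1.25 -0.4 ] 4mm xyz-> [[1.26, 0.55], [0.97, -0.75], [-0.03, -1.29]]
tapetop [312. 208.] 0  4mm xyz-> [[1.13, 0.47], [0.84, -0.65], [-0.01, -1.16]]
```

```bash
python3 - <<'E'
from h import *
s=grab('scene');t=grab('top')
e=cv2.resize(s['image'][195:295,235:370],None,fx=5.9,fy=5.9,interpolation=cv2.INTER_CUBIC)
cv2.imwrite('pics/fin.png',e);print(e.shape,monitor.sense()['force'])
y=np.radians(8.5);X=np.array([np.cos(y),np.sin(y),0]);Y=np.array([-np.sin(y),np.cos(y),0])
c=np.array([.5771,-.1205,0])
for n,(a,b) in {'RL':(.11,.125),'RR':(.11,-.125),'FR':(-.11,-.125)}.items():
    for h in(.057,.061): p=c+X*a+Y*b+[0,0,h];print(n,h,((proj(s,p)-[235,195]+.4)*5.9).round(0),((proj(s,p-[0,0,.04])-[235,195]+.4)*5.9).round(0))
E
```

```text
(590, 796, 3) [-1.12091796  7.840916   -1.11237081]
RL 0.057 [738. 152.] [733. 221.]
RL 0.061 [739. 145.] [734. 215.]
RR 0.057 [486. 490.] [486. 563.]
RR 0.061 [486. 483.] [486. 556.]
FR 0.057 [ 24. 320.] [ 33. 391.]
FR 0.061 [ 23. 312.] [ 32. 384.]
```

View pics/fin.png

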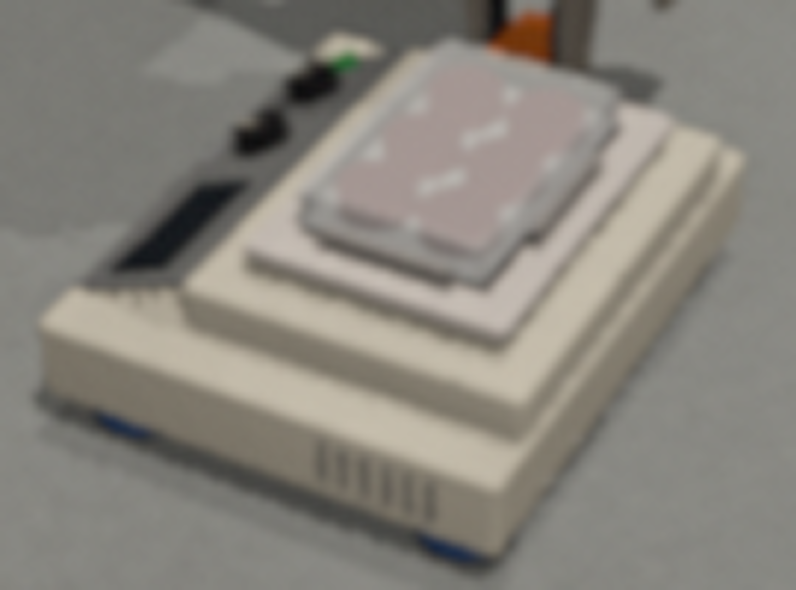

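The view shows the case corners RR (500,490), FR (40,320) and RL (745,155). Their rows match a level case about 57 mm high, and the plate is in place. The push stands 4–5 N above the lifting push, so it is firm and I'll let go.

Call:
arm_command:
  increments:
    - {"tx": 0,"ty": 0,"tz": 0,"wx": 0,"wy": 0,"wz": 0,"jaw": 36}
    - {"tx": 0,"ty": 0,"tz": 0,"wx": 0,"wy": 0,"wz": 0,"jaw": 45}
    - {"tx": 0,"ty": 0,"tz": 0,"wx": 0,"wy": 0,"wz": 0,"jaw": 60}
    - {"tx": 0,"ty": 0,"tz": 0,"wx": 0,"wy": 0,"wz": 0,"jaw": 60}
    - {"tx": 0,"ty": 0,"tz": 0,"wx": 0,"wy": 0,"wz": 0,"jaw": 60}

```text
clock: 12.62
tool_pos: [0.5164, 0.0641, 0.0932]
orientation: [0.0, 0.653, 0.758, -0.0]
force: [-0.2, -0.2, -0.8]
opening: 0.647
grip_force: 0.0
```

Call:
arm_command:
  increments:
    - {"tx": 0,"ty": 0,"tz": 10,"wx": 0,"wy": 0,"wz": 0,"jaw": 60}
    - {"tx": 0,"ty": 0,"tz": 30,"wx": 0,"wy": 0,"wz": 0,"jaw": 60}
    - {"tx": 0,"ty": 0,"tz": 60,"wx": 0,"wy": 0,"wz": 0,"jaw": 60}
    - {"tx": 0,"ty": 10,"tz": 95,"wx": 0,"wy": 0,"wz": 0,"jaw": 60}
    - {"tx": 0,"ty": 30,"tz": 130,"wx": 0,"wy": 0,"wz": 0,"jaw": 60}

```text
clock: 13.03
tool_pos: [0.5157, 0.0932, 0.2249]
orientation: [-0.0, 0.653, 0.757, -0.001]
force: [1.0, 0.1, -0.2]
opening: 0.654
grip_force: 0.0
```

Call:
arm_command:
  increments:
    - {"tx": 0,"ty": 20,"tz": 30,"wx": 0,"wy": 0,"wz": 0,"jaw": 60}
    - {"tx": 0,"ty": 50,"tz": 50,"wx": 0,"wy": 0,"wz": 0,"jaw": 60}
    - {"tx": 0,"ty": 80,"tz": 60,"wx": 0,"wy": 0,"wz": 0,"jaw": 60}
    - {"tx": 0,"ty": 80,"tz": 60,"wx": 0,"wy": 0,"wz": 0,"jaw": 60}
    - {"tx": 0,"ty": 80,"tz": 60,"wx": 0,"wy": 0,"wz": 0,"jaw": 60}

```text
clock: 13.45
tool_pos: [0.5164, 0.1753, 0.2844]
orientation: [0.001, 0.652, 0.759, 0.001]
force: [-0.2, 0.4, -1.2]
opening: 0.654
grip_force: 0.0
```

```bash
python3 - <<'E'
from h import *
s=grab('scene');b=cv2.imread('pics/fin.png')
e=cv2.resize(s['image'][195:295,235:370],None,fx=5.9,fy=5.9,interpolation=cv2.INTER_CUBIC)
G=lambda i:cv2.GaussianBlur(cv2.cvtColor(i,cv2.COLOR_BGR2GRAY),(0,0),3)
r=np.array([[[500,490]],[[40,320]],[[740,157]],[[310,205]],[[490,340]],[[600,100]],[[350,62]]],np.float32)
q,ok,_=cv2.calcOpticalFlowPyrLK(G(b),G(e),r,None,winSize=(61,61),maxLevel=2)
print(((q-r).reshape(-1,2)/5.9).round(2).tolist(),ok.ravel())
h=cv2.cvtColor(s['image'],cv2.COLOR_BGR2HSV);p=cv2.findNonZero(cv2.inRange(h,(4,140,120),(16,255,255))[150:215,300:360]).reshape(-1,2)+[300,150]
print('block',p.mean(0),len(p));st=monitor.sense();print(st['clock'],st['tool_pos'],st['force'])
E
```

```text
[[-0.009999999776482582, -0.019999999552965164], [0.03999999910593033, -0.0], [-0.12999999523162842, 0.1599999964237213], [-0.019999999552965164, -0.0], [0.009999999776482582, 0.0], [0.5899999737739563, -0.75], [-0.33000001311302185, -0.2800000011920929]] [1 1 1 1 1 1 1]
block [326.01234568 201.2962963 ] 81
13.5 [0.51595107 0.17429286 0.28349205] [ 0.47660721 -0.12618093 -0.78906779]
```

The shaker corners did not move when I let go; the two outlying tracking points lie where the gripper and its shadow were. The robot is clear, so I'm handing in.

```bash
python3 -c "
from rig import env
print(env.finish_job())"
```

```text
the job is handed in; nothing more can be done
None
```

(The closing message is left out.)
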